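# Hold the bayonet plug in the suction unit's test port

## Robot

A 7-joint arm with a two-finger parallel gripper is mounted at the origin on a cart in front of the work surface, level with it; the furniture and walls round the work are solid. World frame = base frame: x ahead of the robot, y to its left, z up, the work surface at z = 0. Lengths are in m, angles in rad, forces in N, time in s.
With the tool pointing down it reaches from about 0.4 to 0.85 m from the base axis. Payload 4.5 kg.
Tool frame: the origin (TCP) lies midway between the tips of the shut fingers; the grasp point (between the pads) lies manip.grasp_offset behind it (manip.grasp_offset is the distance from the TCP to the grasp point, in m); z points along the fingers, y is the direction in which the jaws open and shut (so a half turn about z gives the same grasp; the last joint's range is limited). The gripper opens to 88 mm and grips with 3 to 60 N. Pads are 18 mm wide; open, the fingers measure 123 mm over their backs; the gripper's body (75 mm by 187 mm) begins 45 mm behind the grasp point.
Start: joints at [1.343, 0.689, -0.195, 1.565, 0.157, 0.902, -0.215], TCP at [0.162, -0.604, 0.239] pointing down, gripper open.
Joint ranges: [-3.01, 3.01], [-0.46, 2.08], [-1.47, 1.51], [0.13, 2.56], [-1, 4.14], [0.04, 2.09], [-2.66, 2.66]. Speed limits (rad/s): [2.57, 2.57, 3.14, 3.14, 3.14, 3.14, 3.14].

## Interface

Orientations are given as a 3x3 rotation matrix whose columns are the frame's x, y, z axes.
In Python, from plant import manip gives the robot as it stands.
- The arm moves only by the shell command python3 -m handwheel 'ROWS' [FORCE]. ROWS is JSON, a list of rows, each an object of numbers: "dx", "dy", "dz": the shift along the tool's x, y, z in m; "wx", "wy", "wz": the turn, a rotation vector about the tool's x, y, z in degrees; "hand": the gripper command: -1 is shut, 1 is fully open, values between are in proportion. A call has 1 to 12 rows; each row is the pose to reach, as a shift and turn from the pose commanded when the call began, along the tool's axes at that moment; what a row does not reach only later rows make up. A row lasts 1/8 s, in which the tool goes at most 62.5 mm and 10.7 degrees, less where a joint would pass 70% of its speed; a pose out of reach is approached as far as the arm can. A call with a gripper value outside its range is refused whole. The fingers move at their own pace and stop on an object; FORCE is the grip in N (left out, the last holds). Time passes only in rows, so rows that repeat a pose let the fingers close. It gives the time, the measured TCP pose, the force and the opening at its end, in the units of the state.
- manip.get_state(): the state, without advancing time (a new reading comes with each control period).
- manip.read_camera(name): name is "side" or "top"; returns the picture (420x560x3 uint8, red, green, blue); there is no depth.
- manip.camera_info(name): a dict with "fx", "fy", "cx", "cy" (pixels), "camera_from_world" (4x4, takes a point from world to camera coordinates). Camera axes: x right, y down, z forward; pixel columns grow to the right and rows downward; lengths in m; the calibration is good to about 2 mm. A picture is of the moment at which its call begins. camera_info takes no time and is no camera call.
- manip.hand_in(): hands the job in, once; it reports no verdict.
The state is a dict: "t": time; "joint_pos": joint angles; "dq": joint speeds; "joint_torque": joint torques, N m; "eef_pos": TCP position; "orientation": TCP orientation; "contact_force": force on the tool from outside, world axes, zero at the start; "torque": the same for the moment, N m; "width": finger opening in m.
Only numpy, scipy, OpenCV 4.12 (cv2) and the standard library are available. Lean on these libraries where they do the work, as an engineer would, in place of code of your own. Each camera call takes 0.05 s, during which the arm holds its last target.

## Task

Leak-check the suction unit: lift the orange-handled bayonet plug out of its round parking stand, push it down into the keyhole port of the white unit against the spring, and twist it a quarter turn clockwise (seen from above) against the return spring, up to the stop. The port springs back if let go, so finish while still gripping the plug, upright, pushed in and fully turned; leave the bottle, needle holders and tape rolls where they stand.

Things in the scene. Friction and masses are not known exactly. Their poses are not given: they have to be found in the camera images.
- plug_grip (a point): Centre of the loose plug's orange bar handle; grip it here. Handle 44 mm long (x) x 14 mm thick (y) x 44 mm high. Below it a black disc 48 mm across, its top 22 mm and its underside 27 mm under this point. x = along the handle (both ways round are alike), z = up. Plug about 90 g; at the start it hangs upright in the stand by its disc, 3 mm of play, yaw within 0.7 rad of the x direction
- plug_foot (a point): Centre of the underside of the plug's steel foot, on the plug's axis, 59 mm below plug_grip, same axes. The foot is a bar 30 mm (x, parallel to the handle) x 9 mm (y) x 12 mm high, below a round stem 17.6 mm in diameter and 20 mm long under the disc
- port (a point): Centre of the keyhole in the top face of the unit's port, 85 mm above the table. x = along its slot, z = up. Round hole 22 mm across with a slot 38 mm long (x) x 13 mm wide (y) through an 8 mm plate; white marks at the slot's ends, green marks where the handle points when fully turned. The plug's foot passes only along the slot (handle in line with the white marks, either way round)
- turret_rest (a point): On the port's axis, 15 mm below its top face: where the foot's underside meets the sprung turret. Push on at least 5 mm more before the foot clears the plate and can turn; the turret bottoms 12 mm down. Two brass ribs take the foot with about 0.15 rad of play, so the turret turns with the plug (turn the plug about 0.15 rad further). Turned, the foot is caught under the plate
- unit: The fixed white suction unit, 110 mm wide (y) and 50 mm high, reaching 105 mm to its -x side and 45 mm to its +x side of the origin, which lies on the table under the port. The port is a dark grey block 66 x 66 mm on it, up to 85 mm; a round dial gauge (fixed) lies on the -x side. x = along the port's slot
- plug: The whole loose plug: origin at the centre of the underside of its foot (same point as plug_foot)
- plunger (a joint): how far the turret is pushed down, m: 0 at rest, 0.012 at the bottom; spring 5 N at 0, 8 N at 0.005, 12 N at 0.012. It stays at about 0.005 or more while the bar is caught under the plate
- turret (a joint): turn of the turret, rad: 0 in line with the slot, growing clockwise seen from above to a stop at 1.45 (the quarter turn); return spring 0.03 Nm at 0, 0.10 Nm at the stop
- stand_top (a point): centre of the top of the fixed grey parking stand: a round cup 60 mm across and 55 mm high on a 76 mm foot, hole 36 mm across; the plug's disc rests on its rim. Lift the plug 32 mm or more straight up to clear it
- bottle_green: conical green-and-white antiseptic bottle, 64 x 64 x 160 mm, standing behind the work; bystander. Origin at the centre of its underside
- needle_holder_1: cream needle holder, 31 x 31 x 54 mm, standing on its flange behind the work; bystander. Origin at the centre of its underside
- needle_holder_2: cream needle holder, 31 x 31 x 54 mm, standing on its flange at the front; bystander. Origin at the centre of its underside
- tape_roll_1: larger white tape roll lying flat, 48 x 48 x 25 mm; bystander. Origin at the centre of its underside
- tape_roll_2: smaller white tape roll lying flat, 38 x 38 x 12 mm; bystander. Origin at the centre of its underside
Things that resemble listed ones, but are neither listed nor needed, are in the scene too. Leave any blue look-alike of the part that bears stand_top alone.

How it is judged:
By the outcome, as a careful person would: the job done as asked, in the order asked, and still so for the second after the job is handed in, while the arm keeps its last pose, push and grip.
It also fails if it takes over 42 s, if anything falls off the work surface, if the arm or the gripper's body presses on something with over 40 N, if the wrist force passes 120 N, or if a joint passes its speed limit or range.

## Working session

There is one attempt and no reset: what is moved stays moved. The work goes in short steps, Python scripts to look and compute and a shell command to move; the robot and the scene stay as the last step left them, time stands still between calls to the robot, and variables do not carry over. Pictures are saved under pics/ and viewed, and the job is handed in when it is done.

```bash
mkdir -p pics; ls; python3 - <<'E'
from plant import manip
import cv2
for n in("side","top"):
    cv2.imwrite(f"pics/{n}0.png",manip.read_camera(n)[:,:,::-1])
    print(manip.camera_info(n))
s=manip.get_state();print(s, manip.grasp_offset)
E
```

```text
pics
{'fx': 478.0607901295587, 'fy': 478.0607901295587, 'cx': 272.5387199587531, 'cy': 208.34534312141258, 'camera_from_world': array([[-0.8858297 , -0.46355396, -0.0205784 ,  0.44088525],
       [-0.20045298,  0.42229993, -0.88401435,  0.17649403],
       [ 0.41847861, -0.77896117, -0.46700659,  0.96825384],
       [ 0.        ,  0.        ,  0.        ,  1.        ]])}
{'fx': 436.8374505222657, 'fy': 436.8374505222657, 'cx': 278.99877853891314, 'cy': 210.96128406035106, 'camera_from_world': array([[-2.44564783e-02, -9.99700304e-01, -1.08797919e-03,
        -4.70829124e-03],
       [-9.87490862e-01,  2.43273341e-02, -1.55788246e-01,
         5.36590268e-01],
       [ 1.55768024e-01, -2.73566235e-03, -9.87789876e-01,
         1.17519697e+00],
       [ 0.00000000e+00,  0.00000000e+00,  0.00000000e+00,
         1.00000000e+00]])}
{'t': 0.1, 'joint_pos': array([ 1.34276814,  0.68989249, -0.19452022,  1.56622169,  0.15729997,
        0.90253053, -0.21507249]), 'dq': array([-0.00169458, -0.00372158,  0.00099324, -0.00256776, -0.00140234,
        0.00019501, -0.0011076 ]), 'joint_torque': array([-2.76317798e-03, -5.28491235e+01, -1.27108164e+00, -1.53836221e+01,
       -5.25095186e-02,  1.94596119e-03,  5.35894708e-05]), 'eef_pos': array([ 0.16158815, -0.60316121,  0.23799989]), 'orientation': array([[ 9.65892017e-01,  2.58944607e-01, -5.50194723e-04],
       [ 2.58945161e-01, -9.65890753e-01,  1.56737836e-03],
       [-1.25563820e-04, -1.65638851e-03, -9.99998620e-01]]), 'contact_force': array([-0.92594163, -0.29578425,  0.15197667]), 'torque': array([0.03862873, 0.002758  , 0.01299224]), 'width': 0.08807246606211476} 0.0187
```

View pics/side0.png

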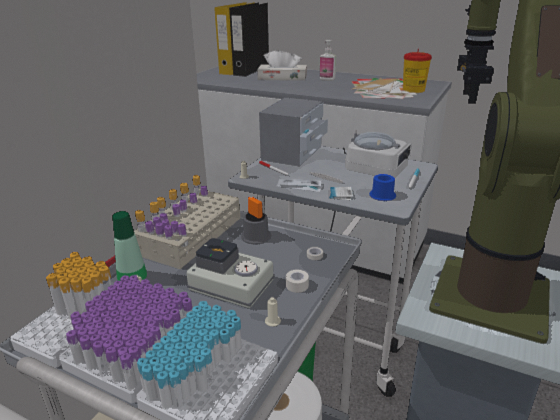

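View pics/top0.png

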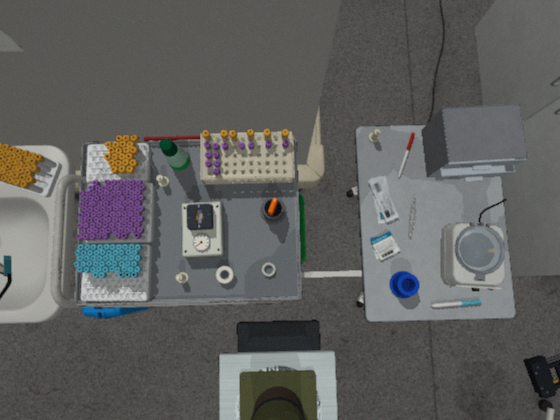

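The side view shows the orange handle at about (256,207), the port block at (217,255) and a blue decoy at (383,187). In the top view the handle is at (273,206) and the port at (200,217). I'll zoom in on both.

```bash
python3 - <<'E'
import cv2
t=cv2.imread("pics/top0.png");s=cv2.imread("pics/side0.png")
cv2.imwrite("pics/topz.png",cv2.resize(t[180:280,170:300],None,fx=6,fy=6,interpolation=cv2.INTER_CUBIC))
cv2.imwrite("pics/sidez.png",cv2.resize(s[185:305,180:310],None,fx=5,fy=5,interpolation=cv2.INTER_CUBIC))
E
```

```text
(no output)
```

View pics/topz.png

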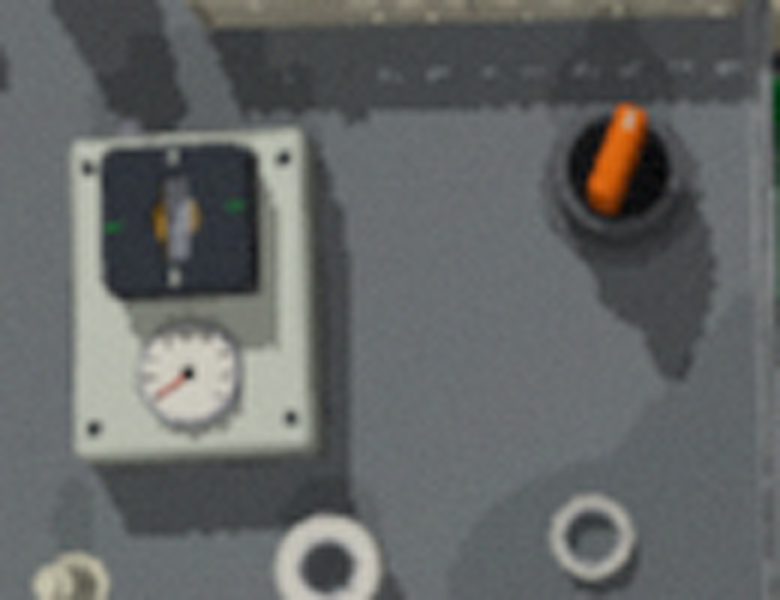

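View pics/sidez.png

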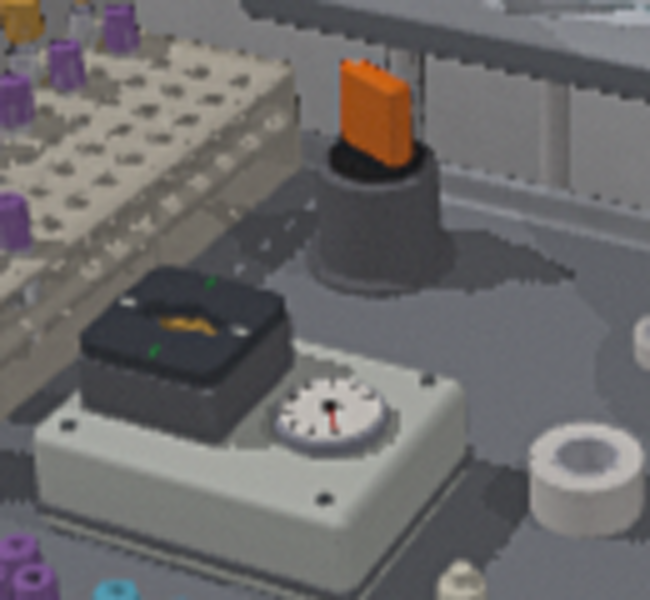

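```bash
cat > h.py <<'E'
import numpy as np,cv2
from plant import manip
def ray(n,u,v):
    c=manip.camera_info(n);T=c["camera_from_world"];R=T[:3,:3]
    d=R.T@np.array([(u-c["cx"])/c["fx"],(v-c["cy"])/c["fy"],1]);return -R.T@T[:3,3],d
def plane(n,u,v,z):
    o,d=ray(n,u,v);return o+d*(z-o[2])/d[2]
def tri(a,b):
    A=np.zeros((3,3));q=np.zeros(3)
    for n,u,v in(a,b):
        o,d=ray(n,u,v);d=d/np.linalg.norm(d);P=np.eye(3)-np.outer(d,d);A+=P;q+=P@o
    return np.linalg.solve(A,q)
def proj(n,p):
    c=manip.camera_info(n);T=c["camera_from_world"];q=T[:3,:3]@p+T[:3,3]
    return c["fx"]*q[0]/q[2]+c["cx"],c["fy"]*q[1]/q[2]+c["cy"]
def cent(img,x0,x1,y0,y1,w):
    yy,xx=np.mgrid[y0:y1,x0:x1];return (w*xx).sum()/w.sum(),(w*yy).sum()/w.sum(),w.sum()
E
python3 - <<'E'
from h import *
im={"top":cv2.imread("pics/top0.png").astype(float),"side":cv2.imread("pics/side0.png").astype(float)}
def pk(n,kind,zx,zy,s,ox,oy,r=3):
    x=int(ox+zx/s);y=int(oy+zy/s);p=im[n][y-r:y+r+1,x-r:x+r+1]
    w=p.min(2) if kind=="w" else p[...,1]-np.maximum(p[...,0],p[...,2])
    w=np.clip(w-(np.median(w)+0.35*(w.max()-np.median(w))),0,None)
    return cent(im[n],x-r,x+r+1,y-r,y+r+1,w)[:2]
M={}
T=dict(w1=("w",174,157),w2=("w",174,278),g1=("g",113,226),g2=("g",235,205))
S=dict(w1=("w",128,302),w2=("w",240,331),g1=("g",153,352),g2=("g",210,282))
for k in T:
    a=pk("top",*T[k],6,170,180);b=pk("side",*S[k],5,180,185,2)
    print(k,np.round(a,2),np.round(b,2),"top",plane("top",*a,.085).round(4),"side",plane("side",*b,.085).round(4))
for n in im:
    p=im[n];hsv=cv2.cvtColor(p.astype(np.uint8),cv2.COLOR_BGR2HSV)
    m=cv2.inRange(hsv,(5,170,90),(18,255,255));x0,y0,x1,y1=(262,192,285,222) if n=="top" else (240,185,275,225)
    k=np.zeros_like(m);k[y0:y1,x0:x1]=m[y0:y1,x0:x1]
    c=max(cv2.findContours(k,0,2)[0],key=cv2.contourArea)
    mo=cv2.moments(k,True);print(n,mo["m10"]/mo["m00"],mo["m01"]/mo["m00"],cv2.minAreaRect(c),cv2.boundingRect(c))
E
python3 - <<'E'
import cv2
t=cv2.imread("pics/top0.png")
cv2.imwrite("pics/th.png",cv2.resize(t[190:225,255:295],None,fx=14,fy=14,interpolation=cv2.INTER_NEAREST))
E
```

```text
w1 [198.69 203.51] [205.06 244.96] top [0.5552 0.1981 0.085 ] side [0.5494 0.2023 0.085 ]
w2 [198.56 225.8 ] [227.72 250.91] top [0.4947 0.1982 0.085 ] side [0.4942 0.2009 0.085 ]
g1 [188.25 217.37] [210.39 254.71] top [0.5181 0.2259 0.085 ] side [0.5183 0.2282 0.085 ]
g2 [208.82 213.68] [221.56 241.1 ] top [0.5268 0.1708 0.085 ] side [0.5265 0.1743 0.085 ]
top 272.0652173913044 206.31521739130434 ((272.1824645996094, 205.7481689453125), (5.809632301330566, 17.685203552246094), 19.98310661315918) (268, 197, 10, 18)
side 254.60504201680672 206.97899159663865 ((254.5, 207.0), (20.0, 13.0), 90.0) (248, 197, 14, 21)
```

View pics/th.png

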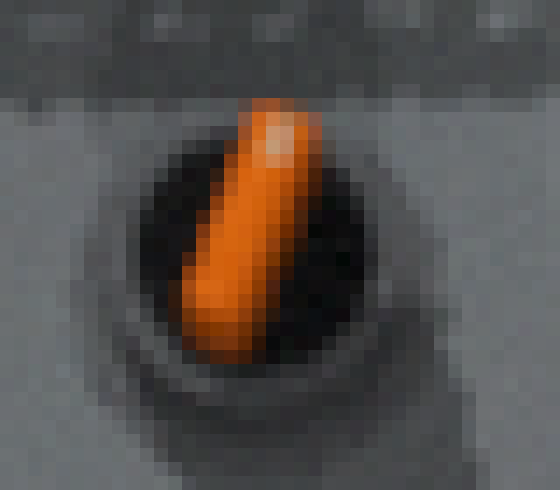

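```bash
python3 - <<'E'
from h import *
a=plane("top",274.6,196.6,.104);b=plane("top",270.1,212.2,.104)
print(a,b,np.linalg.norm(a-b),"mid",(a+b)/2,"yaw",np.arctan2(*(a-b)[1::-1]))
print("disc", plane("top",255+252/14-.5,190+245/14-.5,.06))
# side: centroid of orange block ~ centre; triangulate
print(plane("side",254.6,207,.082),ray("top",0,0)[0],ray("side",0,0)[0])
s=manip.get_state();R=s["orientation"];print(np.degrees(np.arctan2(R[1,0],R[0,0])))
E
python3 - <<'E'
import cv2
t=cv2.imread("pics/side0.png")
cv2.imwrite("pics/sh.png",cv2.resize(t[190:245,235:280],None,fx=10,fy=10,interpolation=cv2.INTER_NEAREST))
E
```

```text
[ 0.5654463  -0.00696593  0.104     ] [0.52381127 0.00587867 0.104     ] 0.043571312142881596 mid [ 5.44628784e-01 -5.43632730e-04  1.04000000e-01] yaw -0.2992409636466673
disc [ 5.44943089e-01 -2.36649605e-04  6.00000000e-02]
[0.54277899 0.003667   0.082     ] [ 0.34670473 -0.01454575  1.244437  ] [0.02073448 0.88407283 0.6172769 ]
15.00748108815309
```

View pics/sh.png

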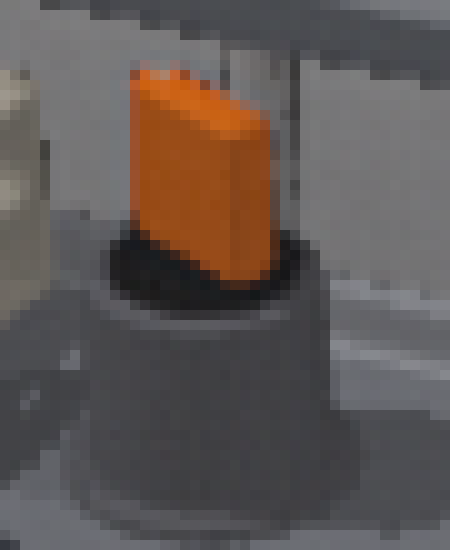

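```bash
python3 - <<'E'
from h import *
print(tri(("top",285.5,132),("side",197,181)),tri(("top",207,134),("side",140,217)))
print("bottle cap",tri(("top",167,147),("side",122,222)))
print("rack front edge",plane("top",205,184,.06),plane("top",295,182,.06))
print("purple",plane("top",215,172,.1), "purple tray",plane("top",142,190,.09))
print(plane("top",225,274,.025),plane("top",268,270,.012),plane("top",181,277,.05),plane("top",162,180,.05))
E
```

```text
[ 0.74572186 -0.04177041  0.09314466] [0.74818752 0.17529862 0.09100451]
bottle cap [0.69939114 0.27290614 0.13920806]
rack front edge [0.61418431 0.18541618 0.06      ] [ 0.61369099 -0.06418567  0.06      ]
purple [0.6375044  0.15182517 0.1       ] purple tray [0.59505902 0.35019327 0.09      ]
[0.36636915 0.13557062 0.025     ] [0.3747103  0.01687894 0.012     ] [0.36084641 0.25150311 0.05      ] [0.63087174 0.30752152 0.05      ]
```

```bash
python3 -m handwheel '[{"dx":0.04,"dy":-0.037,"wz":-10,"hand":1},{"dx":0.08,"dy":-0.074,"wz":-20,"hand":1},{"dx":0.12,"dy":-0.111,"wz":-30,"hand":1},{"dx":0.16,"dy":-0.148,"wz":-40,"hand":1},{"dx":0.2,"dy":-0.185,"wz":-50,"hand":1},{"dx":0.24,"dy":-0.222,"wz":-60,"hand":1},{"dx":0.28,"dy":-0.259,"wz":-70,"hand":1},{"dx":0.28,"dy":-0.259,"wz":-74,"hand":1}]' 40; python3 -c "
from plant import manip
print(manip.get_state()['joint_pos'])"
```

```text
[ 1.34276814  0.68989249 -0.19452022  1.56622169  0.15729997  0.90253053
 -0.21507249]$[0]: bad value
```

```bash
python3 -m handwheel '[{"dx":0.04,"dy":-0.037,"dz":0,"wx":0,"wy":0,"wz":-10,"hand":1},{"dx":0.08,"dy":-0.074,"dz":0,"wx":0,"wy":0,"wz":-20,"hand":1},{"dx":0.12,"dy":-0.111,"dz":0,"wx":0,"wy":0,"wz":-30,"hand":1},{"dx":0.16,"dy":-0.148,"dz":0,"wx":0,"wy":0,"wz":-40,"hand":1},{"dx":0.2,"dy":-0.185,"dz":0,"wx":0,"wy":0,"wz":-50,"hand":1},{"dx":0.24,"dy":-0.222,"dz":0,"wx":0,"wy":0,"wz":-60,"hand":1},{"dx":0.28,"dy":-0.259,"dz":0,"wx":0,"wy":0,"wz":-70,"hand":1},{"dx":0.28,"dy":-0.259,"dz":0,"wx":0,"wy":0,"wz":-74,"hand":1}]' 40; python3 -c "
from plant import manip
print(manip.get_state()['joint_pos'])"
```

```text
t: 1.1
eef_pos: [0.3679, -0.2768, 0.2391]
orientation: [[0.005, 1.0, 0.002], [1.0, -0.005, 0.002], [0.002, 0.002, -1.0]]
contact_force: [-0.2, -1.5, 0.0]
width: 0.0883
[ 0.91227991  0.52028064 -0.55474598  2.03188278  0.41528451  0.69868766
  0.08833048]
```

```bash
python3 -m handwheel '[{"dx":0.04,"dy":0.025,"dz":0,"wx":0,"wy":0,"wz":-10,"hand":1},{"dx":0.08,"dy":0.05,"dz":0,"wx":0,"wy":0,"wz":-20,"hand":1},{"dx":0.12,"dy":0.075,"dz":0,"wx":0,"wy":0,"wz":-30,"hand":1},{"dx":0.16,"dy":0.1,"dz":0,"wx":0,"wy":0,"wz":-40,"hand":1},{"dx":0.2,"dy":0.125,"dz":0,"wx":0,"wy":0,"wz":-50,"hand":1},{"dx":0.24,"dy":0.15,"dz":0.01,"wx":0,"wy":0,"wz":-60,"hand":1},{"dx":0.279,"dy":0.175,"dz":0.03,"wx":0,"wy":0,"wz":-70,"hand":1},{"dx":0.279,"dy":0.175,"dz":0.06,"wx":0,"wy":0,"wz":-73,"hand":1},{"dx":0.279,"dy":0.175,"dz":0.06,"wx":0,"wy":0,"wz":-73,"hand":1},{"dx":0.279,"dy":0.175,"dz":0.06,"wx":0,"wy":0,"wz":-73,"hand":1}]' 40; python3 - <<'E'
from h import *
s=manip.get_state();print(s["joint_pos"],s["eef_pos"],s["orientation"])
for n in("side","top"):
    im=manip.read_camera(n)[:,:,::-1]; cv2.imwrite(f"pics/{n}1.png",im)
    x0,y0=(200,120) if n=="side" else (215,140)
    cv2.imwrite(f"pics/{n}1z.png",cv2.resize(im[y0:y0+130,x0:x0+120],None,fx=4.5,fy=4.5,interpolation=cv2.INTER_CUBIC))
E
```

```text
t: 2.35
eef_pos: [0.5451, -0.0057, 0.1793]
orientation: [[-0.95, 0.311, 0.0], [0.311, 0.95, -0.0], [-0.0, -0.0, -1.0]]
contact_force: [-0.0, 0.5, 0.1]
width: 0.0881
[ 0.38384857  0.77554843 -0.7954569   1.85059488  0.73763882  0.83916509
  0.46347094] [ 0.54509885 -0.00574379  0.17929225] [[-9.50492075e-01  3.10748688e-01  2.62590305e-04]
 [ 3.10748559e-01  9.50492052e-01 -4.38585746e-04]
 [-3.85879943e-04 -3.35272716e-04 -9.99999869e-01]]
```

View pics/side1z.png

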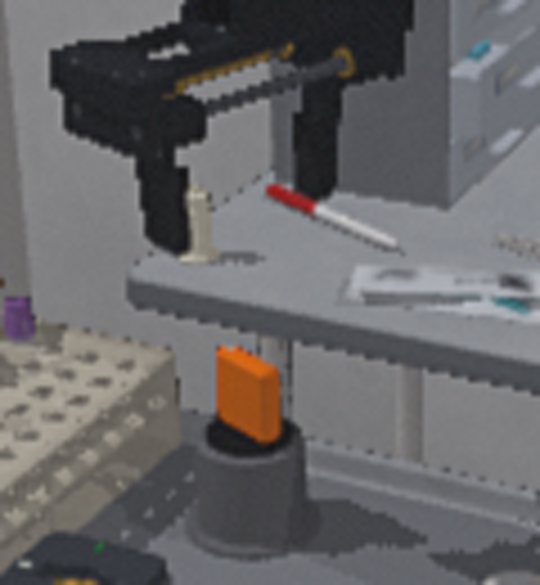

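View pics/top1z.png

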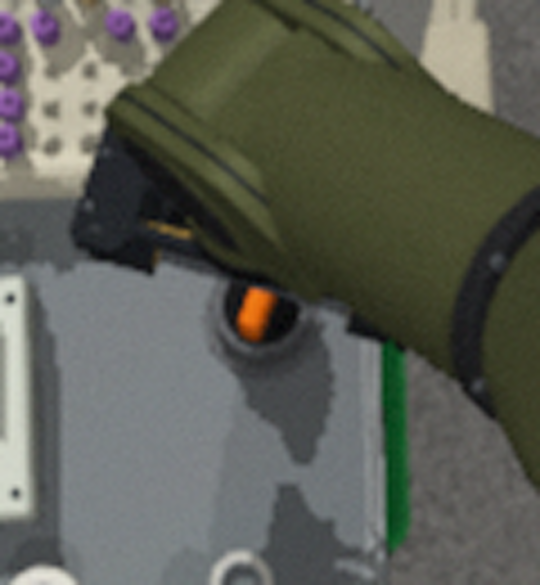

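The side view shows the open jaws above and straddling the handle, at (245,395) in the zoom. The top view shows the handle angle unchanged. Next I descend with a small sideways correction.

```bash
python3 -m handwheel '[{"dx":0.003,"dy":0.006,"dz":0.02,"wx":0,"wy":0,"wz":0,"hand":1},{"dx":0.003,"dy":0.006,"dz":0.045,"wx":0,"wy":0,"wz":0,"hand":1},{"dx":0.003,"dy":0.006,"dz":0.065,"wx":0,"wy":0,"wz":0,"hand":1},{"dx":0.003,"dy":0.006,"dz":0.065,"wx":0,"wy":0,"wz":0,"hand":1},{"dx":0.003,"dy":0.006,"dz":0.065,"wx":0,"wy":0,"wz":0,"hand":1}]'; python3 - <<'E'
from h import *
s=manip.get_state();print(s["eef_pos"],s["dq"].round(3))
im=manip.read_camera("side")[:,:,::-1]; x0,y0=(200,150)
cv2.imwrite(f"pics/side2z.png",cv2.resize(im[y0:y0+110,x0:x0+120],None,fx=5,fy=5,interpolation=cv2.INTER_CUBIC))
E
```

```text
t: 3.08
eef_pos: [0.5446, 0.0016, 0.1144]
orientation: [[-0.951, 0.309, 0.001], [0.309, 0.951, 0.0], [-0.001, 0.001, -1.0]]
contact_force: [-0.6, 0.4, 0.3]
width: 0.0878
[0.54459661 0.00156534 0.1144447 ] [ 0.003 -0.007 -0.005 -0.002 -0.    -0.001 -0.   ]
```

View pics/side2z.png

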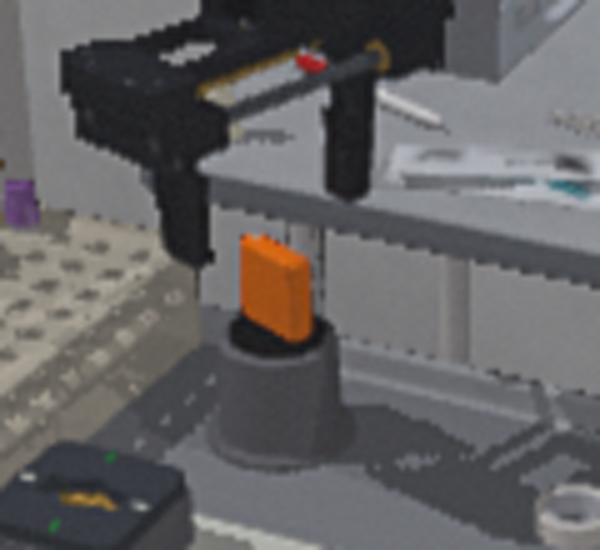

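The handle sits between the fingertips, centred well. I'll lower to z=0.066 and close.

```bash
python3 -m handwheel '[{"dx":0,"dy":0,"dz":0.025,"wx":0,"wy":0,"wz":0,"hand":1},{"dx":0,"dy":0,"dz":0.0485,"wx":0,"wy":0,"wz":0,"hand":1},{"dx":0,"dy":0,"dz":0.0485,"wx":0,"wy":0,"wz":0,"hand":1},{"dx":0,"dy":0,"dz":0.0485,"wx":0,"wy":0,"wz":0,"hand":1},{"dx":0,"dy":0,"dz":0.0485,"wx":0,"wy":0,"wz":0,"hand":-1},{"dx":0,"dy":0,"dz":0.0485,"wx":0,"wy":0,"wz":0,"hand":-1},{"dx":0,"dy":0,"dz":0.0485,"wx":0,"wy":0,"wz":0,"hand":-1},{"dx":0,"dy":0,"dz":0.0485,"wx":0,"wy":0,"wz":0,"hand":-1},{"dx":0,"dy":0,"dz":0.0485,"wx":0,"wy":0,"wz":0,"hand":-1},{"dx":0,"dy":0,"dz":0.0485,"wx":0,"wy":0,"wz":0,"hand":-1},{"dx":0,"dy":0,"dz":0.0485,"wx":0,"wy":0,"wz":0,"hand":-1},{"dx":0,"dy":0,"dz":0.0485,"wx":0,"wy":0,"wz":0,"hand":-1}]' 40; python3 - <<'E'
from h import *
s=manip.get_state();print(s["eef_pos"],s["dq"].round(3),s["torque"])
E
```

```text
t: 4.62
eef_pos: [0.544, 0.0014, 0.0652]
orientation: [[-0.951, 0.309, -0.0], [0.309, 0.951, -0.0], [0.0, -0.0, -1.0]]
contact_force: [0.0, -0.0, -1.0]
width: 0.0135
[0.54402593 0.0014337  0.06517249] [-0.001  0.001 -0.002 -0.001  0.001 -0.002  0.001] [ 0.00143955 -0.11057358  0.05948472]
```

```bash
python3 -m handwheel '[{"dx":0,"dy":0,"dz":-0.02,"wx":0,"wy":0,"wz":0,"hand":-1},{"dx":0,"dy":0,"dz":-0.05,"wx":0,"wy":0,"wz":0,"hand":-1},{"dx":0,"dy":0,"dz":-0.085,"wx":0,"wy":0,"wz":0,"hand":-1},{"dx":0.011,"dy":0.026,"dz":-0.09,"wx":0,"wy":0,"wz":-3,"hand":-1},{"dx":0.023,"dy":0.052,"dz":-0.09,"wx":0,"wy":0,"wz":-6,"hand":-1},{"dx":0.035,"dy":0.078,"dz":-0.09,"wx":0,"wy":0,"wz":-9,"hand":-1},{"dx":0.046,"dy":0.104,"dz":-0.09,"wx":0,"wy":0,"wz":-12,"hand":-1},{"dx":0.058,"dy":0.13,"dz":-0.09,"wx":0,"wy":0,"wz":-15,"hand":-1},{"dx":0.069,"dy":0.156,"dz":-0.09,"wx":0,"wy":0,"wz":-17,"hand":-1},{"dx":0.081,"dy":0.182,"dz":-0.09,"wx":0,"wy":0,"wz":-19,"hand":-1},{"dx":0.081,"dy":0.182,"dz":-0.09,"wx":0,"wy":0,"wz":-19,"hand":-1},{"dx":0.081,"dy":0.182,"dz":-0.09,"wx":0,"wy":0,"wz":-19,"hand":-1}]'; python3 - <<'E'
from h import *
manip.read_camera("side");manip.read_camera("side")
s=manip.get_state();print(s["eef_pos"],s["dq"].round(3),s["joint_pos"],s["orientation"])
for n in("side","top"):
    im=manip.read_camera(n)[:,:,::-1]; cv2.imwrite(f"pics/{n}3.png",im)
    x0,y0=(160,160) if n=="side" else (140,150)
    cv2.imwrite(f"pics/{n}3z.png",cv2.resize(im[y0:y0+110,x0:x0+120],None,fx=5,fy=5,interpolation=cv2.INTER_CUBIC))
E
```

```text
t: 6.12
eef_pos: [0.5233, 0.1982, 0.1548]
orientation: [[-1.0, -0.016, -0.0], [-0.016, 1.0, -0.002], [0.0, -0.002, -1.0]]
contact_force: [0.6, -0.2, -1.2]
width: 0.0137
[0.52348294 0.19775737 0.15485879] [ 0.006 -0.    -0.004 -0.002 -0.002 -0.001 -0.   ] [ 0.01744446  0.84089877 -0.82294979  1.82504325  0.81259121  0.85415753
  0.37305566] [[-9.99882168e-01 -1.53471929e-02 -3.36773262e-04]
 [-1.53465551e-02  9.99880576e-01 -1.82114431e-03]
 [ 3.64682496e-04 -1.81576141e-03 -9.99998285e-01]]
```

View pics/side3z.png

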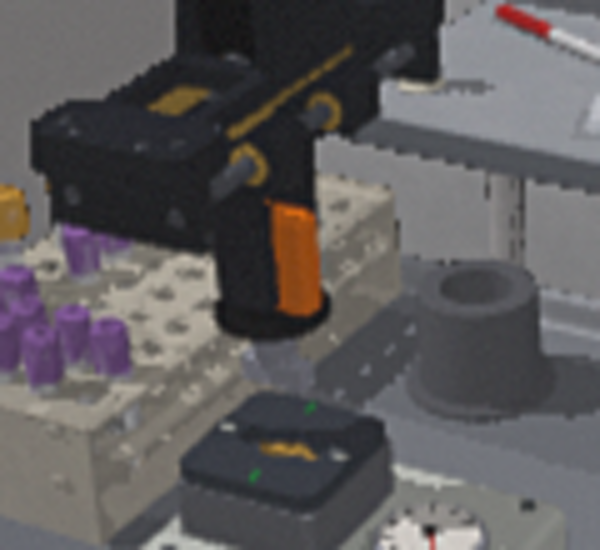

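View pics/top3z.png

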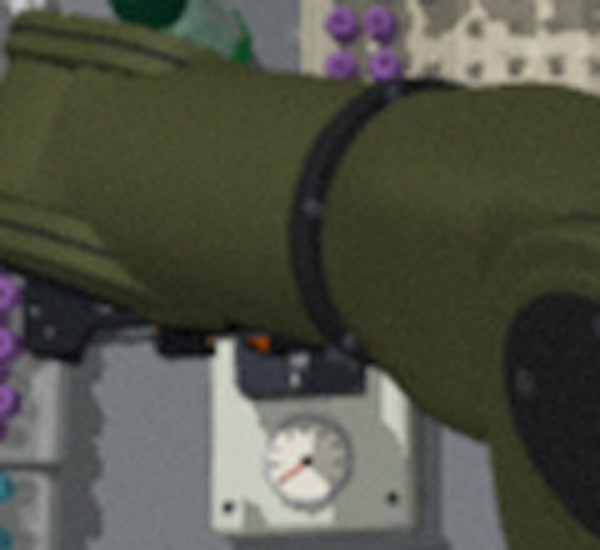

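```bash
python3 - <<'E'
from h import *
im=cv2.imread("pics/side3.png")
cv2.imwrite("pics/s3d.png",cv2.resize(im[190:260,185:245],None,fx=9,fy=9,interpolation=cv2.INTER_NEAREST))
for nm,p in(("port-side",(.522,.2014)),("tcp",(.5235,.1978))):
  for z in(.1126,.1246,.1446,.1496,.1936): print(nm,z,np.round(proj("side",np.array([*p,z])),2))
E
```

```text
port-side 0.1126 [215.21 236.41]
port-side 0.1246 [214.76 231.35]
port-side 0.1446 [213.99 222.79]
port-side 0.1496 [213.8  220.63]
port-side 0.1936 [212.05 201.1 ]
tcp 0.1126 [215.57 235.42]
tcp 0.1246 [215.13 230.38]
tcp 0.1446 [214.37 221.84]
tcp 0.1496 [214.17 219.68]
tcp 0.1936 [212.44 200.2 ]
```

View pics/s3d.png

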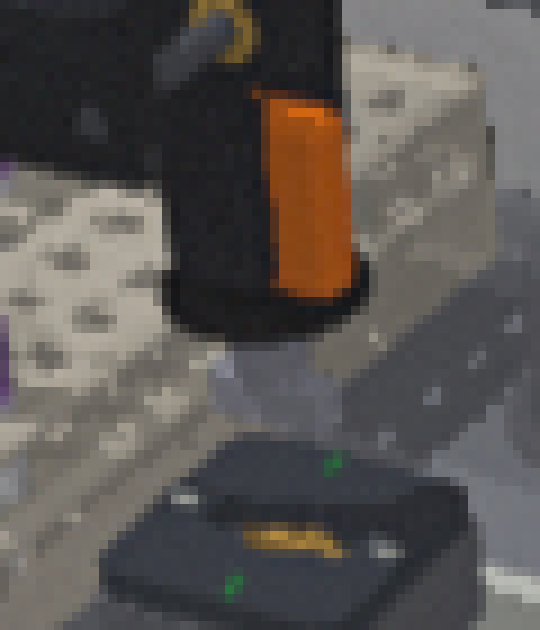

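```bash
python3 - <<'E'
from h import *
a=np.linspace(0,2*np.pi,200)
for nm,p in(("port-side",(.522,.2014)),("tcp",(.5235,.1978))):
  P=np.array([proj("side",np.array([p[0]+.024*np.cos(t),p[1]+.024*np.sin(t),.1446])) for t in a])
  print(nm,P[:,1].max(),P[:,0].min(),P[:,0].max())
im=cv2.imread("pics/side3.png")
print(im[220:236,212:218].mean(1).round(0).tolist())
print(im[224:226,196:232].mean((0,2)).round().tolist())
E
```

```text
port-side 228.8168280420559 201.98565521914776 225.94187884221077
tcp 227.82077758497428 202.40570701059823 226.27537363268254
[[32.0, 46.0, 73.0], [31.0, 47.0, 75.0], [30.0, 34.0, 47.0], [28.0, 26.0, 26.0], [30.0, 29.0, 28.0], [30.0, 29.0, 29.0], [30.0, 29.0, 30.0], [39.0, 36.0, 37.0], [75.0, 70.0, 70.0], [96.0, 89.0, 89.0], [95.0, 88.0, 88.0], [95.0, 88.0, 88.0], [96.0, 89.0, 89.0], [99.0, 92.0, 91.0], [99.0, 92.0, 91.0], [100.0, 93.0, 93.0]]
[124.0, 140.0, 164.0, 165.0, 165.0, 166.0, 163.0, 88.0, 35.0, 28.0, 29.0, 31.0, 32.0, 32.0, 30.0, 30.0, 31.0, 31.0, 30.0, 30.0, 27.0, 27.0, 26.0, 28.0, 26.0, 29.0, 31.0, 44.0, 76.0, 91.0, 100.0, 100.0, 99.0, 101.0, 100.0, 94.0]
```

```bash
python3 -m handwheel '[{"dx":0.0005,"dy":0.003,"dz":0.011,"wx":0,"wy":0,"wz":0,"hand":-1},{"dx":0.0005,"dy":0.003,"dz":0.022,"wx":0,"wy":0,"wz":0,"hand":-1},{"dx":0.0005,"dy":0.003,"dz":0.022,"wx":0,"wy":0,"wz":0,"hand":-1},{"dx":0.0005,"dy":0.003,"dz":0.022,"wx":0,"wy":0,"wz":0,"hand":-1}]'; python3 - <<'E'
from h import *
im=manip.read_camera("side")[:,:,::-1]; cv2.imwrite("pics/side4.png",im)
s=manip.get_state();print(s["eef_pos"])
cv2.imwrite("pics/s4d.png",cv2.resize(im[195:265,185:245],None,fx=9,fy=9,interpolation=cv2.INTER_NEAREST))
E
```

```text
t: 6.82
eef_pos: [0.5226, 0.2027, 0.1331]
orientation: [[-1.0, -0.018, -0.0], [-0.018, 1.0, -0.0], [0.0, -0.0, -1.0]]
contact_force: [0.6, 1.3, -0.7]
width: 0.0135
[0.52274589 0.20273672 0.13326229]
```

View pics/s4d.png

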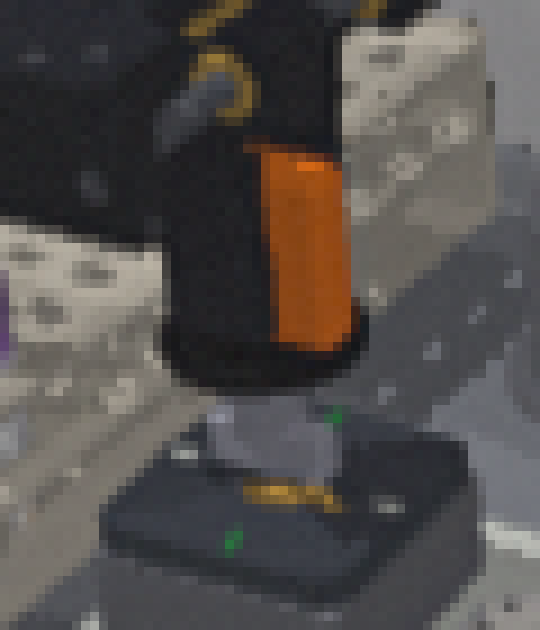

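```bash
python3 - <<'E'
from h import *
z=.1333-.0422
a=plane("side",207.8,245.06,z);b=plane("side",221.9,248.6,z)
print(a,b,a-b,"centre",(a+b)/2-np.array([0,.0045,0]))
s=manip.get_state();print(s["eef_pos"],s["torque"])
E
```

```text
[0.53794365 0.20794391 0.0911    ] [0.50414217 0.2066232  0.0911    ] [0.03380148 0.0013207  0.        ] centre [0.52104291 0.20278355 0.0911    ]
[0.52274589 0.20273672 0.13326229] [ 0.06235    -0.13744427  0.06796023]
```

The foot's lower edge spans about (210,455) to (337,487) in the zoom, in line with the white marks. It works out 1.4 mm too far in +y, so I correct that and enter partway.

```bash
python3 -m handwheel '[{"dx":0,"dy":-0.0015,"dz":0.0,"wx":0,"wy":0,"wz":0,"hand":-1},{"dx":0,"dy":-0.0015,"dz":0.004,"wx":0,"wy":0,"wz":0,"hand":-1},{"dx":0,"dy":-0.0015,"dz":0.008,"wx":0,"wy":0,"wz":0,"hand":-1},{"dx":0,"dy":-0.0015,"dz":0.014,"wx":0,"wy":0,"wz":0,"hand":-1},{"dx":0,"dy":-0.0015,"dz":0.014,"wx":0,"wy":0,"wz":0,"hand":-1},{"dx":0,"dy":-0.0015,"dz":0.014,"wx":0,"wy":0,"wz":0,"hand":-1}]'; python3 - <<'E'
from h import *
im=manip.read_camera("side")[:,:,::-1]
s=manip.get_state();print(s["eef_pos"],s["contact_force"],s["torque"])
cv2.imwrite("pics/s5d.png",cv2.resize(im[195:265,185:245],None,fx=9,fy=9,interpolation=cv2.INTER_NEAREST))
E
```

```text
t: 7.62
eef_pos: [0.5227, 0.2012, 0.1191]
orientation: [[-1.0, -0.018, -0.0], [-0.018, 1.0, 0.0], [0.0, 0.0, -1.0]]
contact_force: [-0.6, -0.4, -1.4]
width: 0.0134
[0.52276715 0.20119354 0.1192547 ] [ 0.20271847  0.53384131 -0.97694184] [ 0.05419663 -0.18208611 -0.00876232]
```

View pics/s5d.png

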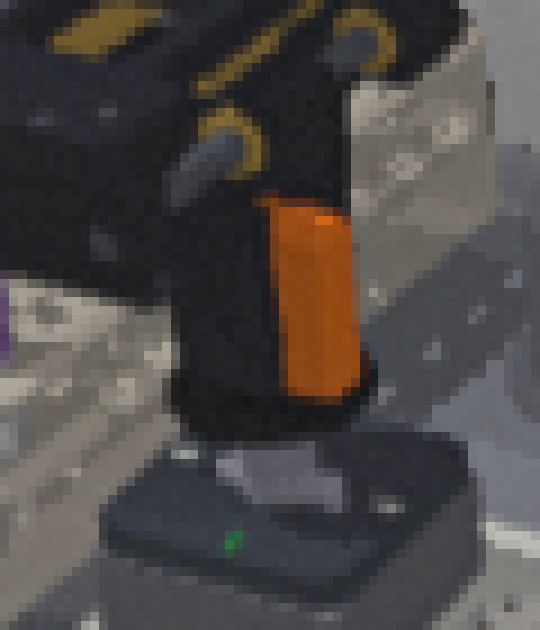

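The foot has entered the slot with no contact force. Next I push down to about 9 mm of plunger travel.

```bash
python3 -m handwheel '[{"dx":0,"dy":0,"dz":0.004,"wx":0,"wy":0,"wz":0,"hand":-1},{"dx":0,"dy":0,"dz":0.008,"wx":0,"wy":0,"wz":0,"hand":-1},{"dx":0,"dy":0,"dz":0.012,"wx":0,"wy":0,"wz":0,"hand":-1},{"dx":0,"dy":0,"dz":0.0165,"wx":0,"wy":0,"wz":0,"hand":-1},{"dx":0,"dy":0,"dz":0.0165,"wx":0,"wy":0,"wz":0,"hand":-1},{"dx":0,"dy":0,"dz":0.0165,"wx":0,"wy":0,"wz":0,"hand":-1}]' 50; python3 - <<'E'
from h import *
im=manip.read_camera("side")[:,:,::-1]
s=manip.get_state();print(s["eef_pos"],s["contact_force"],s["torque"],s["joint_pos"])
cv2.imwrite("pics/s6d.png",cv2.resize(im[195:265,185:245],None,fx=9,fy=9,interpolation=cv2.INTER_NEAREST))
E
```

```text
t: 8.43
eef_pos: [0.523, 0.2012, 0.1034]
orientation: [[-1.0, -0.018, 0.001], [-0.018, 1.0, -0.0], [-0.001, -0.0, -1.0]]
contact_force: [-2.0, -1.5, 7.9]
width: 0.0134
[0.52292045 0.20121892 0.10346716] [-1.01635377 -1.1047591   8.5553672 ] [-0.30232246  0.17218059  0.02427219] [-0.02252948  0.90917227 -0.75979808  1.85631059  0.90471945  0.76420109
  0.2949165 ]
```

View pics/s6d.png

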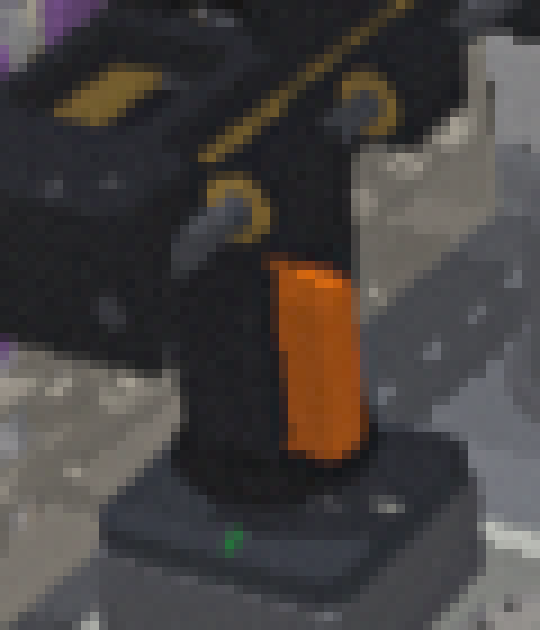

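```bash
python3 -m handwheel '[{"dx":0,"dy":0,"dz":0.001,"wx":0,"wy":0,"wz":6,"hand":-1},{"dx":0,"dy":0,"dz":0.001,"wx":0,"wy":0,"wz":13,"hand":-1},{"dx":0,"dy":0,"dz":0.001,"wx":0,"wy":0,"wz":21,"hand":-1},{"dx":0,"dy":0,"dz":0.001,"wx":0,"wy":0,"wz":29,"hand":-1},{"dx":0,"dy":0,"dz":0.001,"wx":0,"wy":0,"wz":37,"hand":-1},{"dx":0,"dy":0,"dz":0.001,"wx":0,"wy":0,"wz":45,"hand":-1},{"dx":0,"dy":0,"dz":0.001,"wx":0,"wy":0,"wz":45,"hand":-1},{"dx":0,"dy":0,"dz":0.001,"wx":0,"wy":0,"wz":45,"hand":-1}]' 50; python3 - <<'E'
from h import *
im=manip.read_camera("side")[:,:,::-1]
s=manip.get_state();print(s["eef_pos"],s["contact_force"],s["torque"],s["joint_pos"])
cv2.imwrite("pics/s7d.png",cv2.resize(im[195:265,185:245],None,fx=9,fy=9,interpolation=cv2.INTER_NEAREST))
E
```

```text
t: 9.48
eef_pos: [0.5236, 0.2008, 0.1027]
orientation: [[-0.719, 0.695, 0.002], [0.695, 0.719, -0.001], [-0.002, 0.001, -1.0]]
contact_force: [-0.0, -2.5, 8.2]
width: 0.0136
[0.52355225 0.20084288 0.10264646] [-0.91018453 -1.5468081   8.34460783] [-0.46816309 -0.04076615  0.04976234] [-0.12294525  0.85829235 -0.56601721  1.86148266  0.74515599  0.64454457
 -0.3485053 ]
```

View pics/s7d.png

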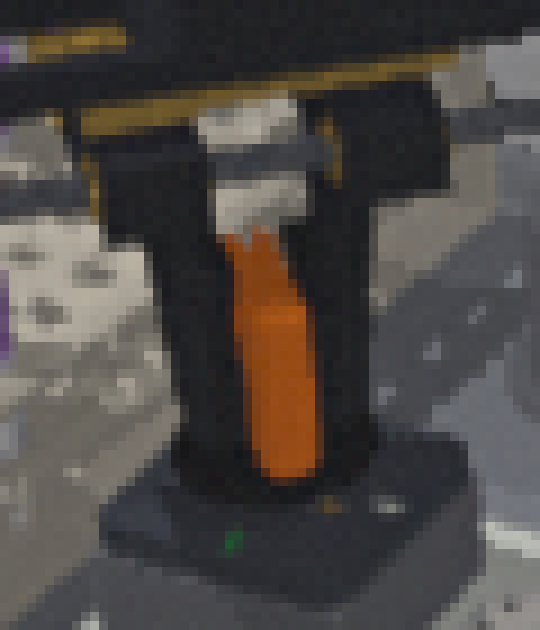

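The foot is turning under the plate and the handle follows the gripper without slipping. I'll go on turning.

```bash
python3 -m handwheel '[{"dx":0,"dy":0,"dz":0.001,"wx":0,"wy":0,"wz":7,"hand":-1},{"dx":0,"dy":0,"dz":0.001,"wx":0,"wy":0,"wz":15,"hand":-1},{"dx":0,"dy":0,"dz":0.001,"wx":0,"wy":0,"wz":23,"hand":-1},{"dx":0,"dy":0,"dz":0.001,"wx":0,"wy":0,"wz":31,"hand":-1},{"dx":0,"dy":0,"dz":0.001,"wx":0,"wy":0,"wz":38,"hand":-1},{"dx":0,"dy":0,"dz":0.001,"wx":0,"wy":0,"wz":42,"hand":-1},{"dx":0,"dy":0,"dz":0.001,"wx":0,"wy":0,"wz":42,"hand":-1},{"dx":0,"dy":0,"dz":0.001,"wx":0,"wy":0,"wz":42,"hand":-1}]' 50; python3 - <<'E'
from h import *
s=manip.get_state();print(s["eef_pos"],s["contact_force"],s["torque"],s["joint_pos"])
E
python3 -m handwheel '[{"dx":0,"dy":0,"dz":0,"wx":0,"wy":0,"wz":2,"hand":-1},{"dx":0,"dy":0,"dz":0,"wx":0,"wy":0,"wz":3,"hand":-1},{"dx":0,"dy":0,"dz":0,"wx":0,"wy":0,"wz":3,"hand":-1},{"dx":0,"dy":0,"dz":0,"wx":0,"wy":0,"wz":3,"hand":-1}]' 50; python3 - <<'E'
from h import *
im=manip.read_camera("side")[:,:,::-1]
s=manip.get_state();print(s["eef_pos"],s["contact_force"],s["torque"])
cv2.imwrite("pics/s8d.png",cv2.resize(im[195:265,185:245],None,fx=9,fy=9,interpolation=cv2.INTER_NEAREST))
E
```

```text
t: 10.52
eef_pos: [0.5227, 0.2004, 0.1015]
orientation: [[-0.07, 0.998, 0.001], [0.998, 0.07, -0.002], [-0.002, 0.0, -1.0]]
contact_force: [-1.1, -2.1, 8.9]
width: 0.0134
[0.52274509 0.20042842 0.10150162] [-1.08125842 -2.08749912  8.87744092] [-0.54208229  0.32033632  0.08931419] [-0.2311      0.825462   -0.37274163  1.86885587  0.54181794  0.54930162
 -0.89454072]
t: 11.02
eef_pos: [0.5228, 0.2004, 0.1015]
orientation: [[-0.018, 1.0, 0.001], [1.0, 0.018, -0.002], [-0.002, 0.001, -1.0]]
contact_force: [-1.8, -2.8, 9.5]
width: 0.0132
[0.52274529 0.20041299 0.10149134] [-0.91423914 -2.44032817 10.01425854] [-0.58924453  0.34399975  0.17577671]
```

View pics/s8d.png

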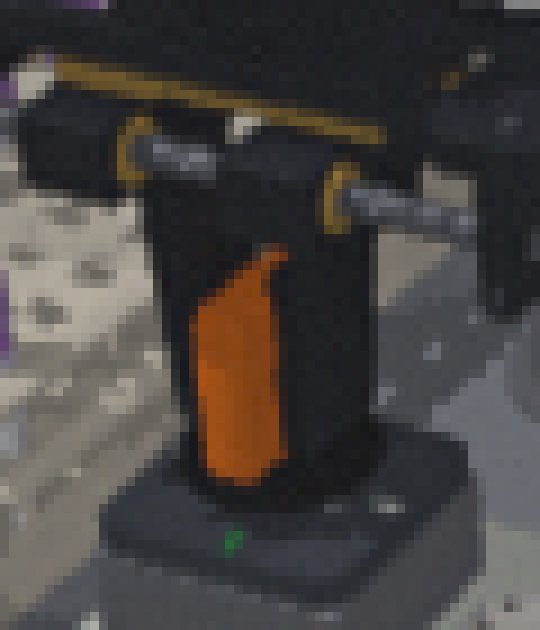

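```bash
python3 -m handwheel '[{"dx":0,"dy":0,"dz":0,"wx":0,"wy":0,"wz":1,"hand":-1},{"dx":0,"dy":0,"dz":0,"wx":0,"wy":0,"wz":2,"hand":-1},{"dx":0,"dy":0,"dz":0,"wx":0,"wy":0,"wz":2,"hand":-1},{"dx":0,"dy":0,"dz":0,"wx":0,"wy":0,"wz":2,"hand":-1}]' 50; python3 - <<'E'
from h import *
s=manip.get_state();print(s["eef_pos"],s["contact_force"],s["torque"])
E
```

```text
t: 11.58
eef_pos: [0.5227, 0.2004, 0.1015]
orientation: [[0.016, 1.0, 0.001], [1.0, -0.016, -0.002], [-0.002, 0.001, -1.0]]
contact_force: [-1.6, -2.4, 9.6]
width: 0.0136
[0.52267645 0.20044687 0.10148349] [-1.63683678 -2.42948826  9.62495332] [-0.62063251  0.32429073  0.25956509]
```

```bash
python3 -m handwheel '[{"dx":0,"dy":0,"dz":0.0005,"wx":0,"wy":0,"wz":1.5,"hand":-1},{"dx":0,"dy":0,"dz":0.0005,"wx":0,"wy":0,"wz":1.5,"hand":-1},{"dx":0,"dy":0,"dz":0.0005,"wx":0,"wy":0,"wz":1.5,"hand":-1},{"dx":0,"dy":0,"dz":0.0005,"wx":0,"wy":0,"wz":1.5,"hand":-1},{"dx":0,"dy":0,"dz":0.0005,"wx":0,"wy":0,"wz":1.5,"hand":-1},{"dx":0,"dy":0,"dz":0.0005,"wx":0,"wy":0,"wz":1.5,"hand":-1},{"dx":0,"dy":0,"dz":0.0005,"wx":0,"wy":0,"wz":1.5,"hand":-1}]' 50; python3 - <<'E'
from h import *
for n in("side","top"):
    im=manip.read_camera(n)[:,:,::-1]; cv2.imwrite(f"pics/{n}9.png",im)
    x0,y0=(185,195) if n=="side" else (150,170)
    cv2.imwrite(f"pics/{n}9z.png",cv2.resize(im[y0:y0+90,x0:x0+100],None,fx=6,fy=6,interpolation=cv2.INTER_CUBIC))
s=manip.get_state();print(s["t"],s["eef_pos"],s["contact_force"],s["torque"])
E
```

```text
t: 12.45
eef_pos: [0.5227, 0.2004, 0.101]
orientation: [[0.042, 0.999, 0.001], [0.999, -0.042, -0.002], [-0.002, 0.001, -1.0]]
contact_force: [-1.8, -2.8, 9.9]
width: 0.0137
12.55 [0.52269391 0.20043741 0.10099276] [-0.94335029 -2.43220471 10.04194569] [-0.65831497  0.32772124  0.39364962]
```

View pics/side9z.png

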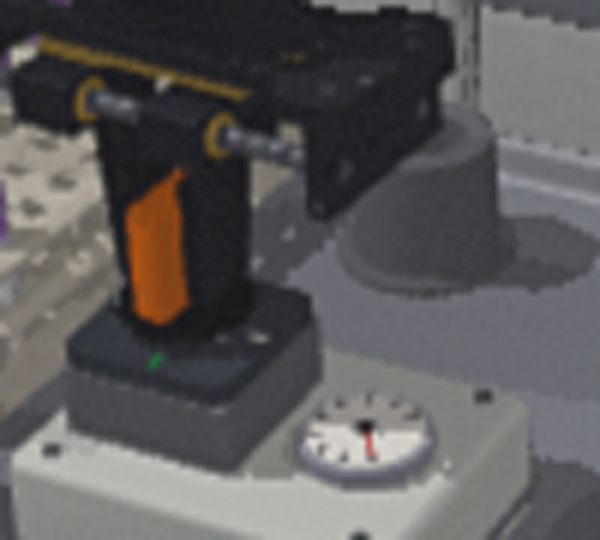

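View pics/side9.png

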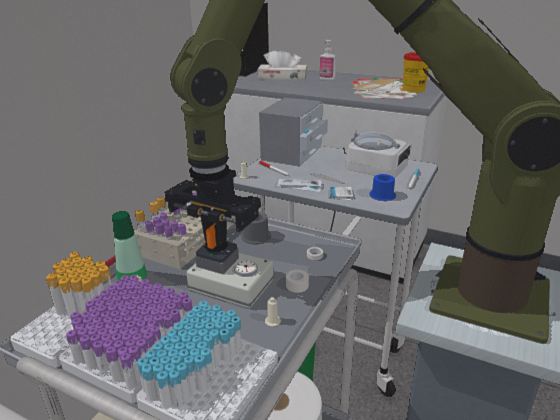

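View pics/top9.png

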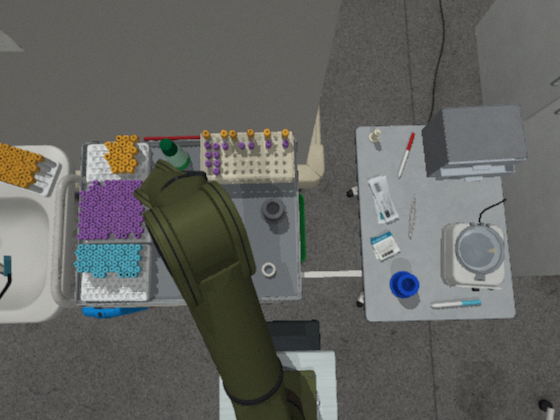

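The side view shows the handle upright in the jaws at about (160,250) in the zoom, pointing at the green mark with the disc low over the port. The bottle, rolls and needle holder look unmoved. The reaction torque rises steeply with each extra degree, so the turret is at its stop, and I'm handing in.

```bash
python3 - <<'E'
from plant import manip
print(manip.hand_in());s=manip.get_state();print(s["t"],s["eef_pos"],s["contact_force"],s["torque"],s["width"])
E
```

```text
the job is handed in; nothing more can be done
None
the job is handed in; nothing more can be done
```

I lifted the plug from the stand, pushed it into the keyhole port and turned it clockwise to the stop. I handed the job in at t ≈ 12.6 s with the arm still gripping and pushing. Nothing can be read after hand-in, so the checks below are from just before it.

- **Push:** the upward force was about 10 N, and the tool height gives about 10 mm of plunger travel (at least 5 mm is needed).
- **Turn:** the tool had turned about 94° (1.63 rad) from the slot direction, against the 1.6 rad expected for the turret stop plus the rib play. The reaction torque rose steeply over the last few degrees, to 0.39 Nm. The return spring alone gives 0.10 Nm, so I take the turret to be at its stop.
- **Grip:** the opening was 13.7 mm, the tool was vertical, and the handle showed no slip in the side picture.
- **Surroundings:** the bottle, the needle holder and both tape rolls that I could see looked unmoved. The arm hid parts of the top view, including the port, so I judged the turn from the side view and the tool angle and did not see the handle against both green marks.
- **Disagreement:** the two cameras put the port about 3 mm apart in y. I settled it with close side pictures before inserting, and the foot entered the slot with no noticeable contact force.
- **Refused call:** the first move call was refused because rows left out some fields, and nothing moved.

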